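# Reset the tripped breaker under a push-latch cover

## Task

The breaker in the bench supply box has tripped. Press the front of the box's cover in and let go so that it pops open, push the breaker's black plunger fully home, then swing the cover shut and press it in again until it stays latched. Only press with the fingertips or the outside of the fingers: do not grasp, lift, tip or shove the box, and leave the things around it where they stand.

Things in the scene. Friction and masses are not known exactly. Their poses are not given: they have to be found in the camera images.
- supply_box: Loose, heavy (2 to 3 kg) grey metal box, 106 mm (x) by 120 mm (y), deck 57 mm high. Origin under its centre on the worktop, z up; its front looks to its -x, +y is to its left seen from the robot. On it a plain grey cover, an inverted tray 108 (x) x 136 (y) mm, 40 mm deep, walls 3 mm, hinged along the back; box and shut cover are 87 mm high.
- cover (a joint): Angle (rad) of the hinged cover: 0 = shut and latched, flat; grows as its front rises; 1.1 = open at its stop; -0.135 = pressed in to its rigid stop (12 mm lower at the press spot). Push-push latch: pressed in past -0.11 and let go, a latched cover springs open to 1.1; an open one, pushed down past -0.11 and let go, comes back to 0, latched. Until the stop it takes 1 to 4 N at the press spot.
- press_spot (a point): Point on the cover's outer (top) face, 14 mm behind its front edge, half-way across, marked by four thin ribs; moves with the cover. Shut, it is 87 mm above the worktop. At joint value 0 it lies 86 mm forward (-x) of and 32 mm above cover_hinge, and it turns about the hinge line with the cover.
- cover_hinge (a point): Middle of the cover's hinge line, fixed in the box at its back, 45 mm behind the origin (+x) and 55 mm above the worktop; axes as the box's, the hinge line is its y axis.
- plunger_top (a point): Top centre of the upright black plunger, 16 mm diameter, on the deck under the cover, 36 mm in front of (-x) and 22 mm left (+y) of the box's origin; out, it is 71 mm above the worktop. Above it is free room when the cover is open: the cover's lower front edge is then 28 mm behind its axis, 140 mm above the worktop; an 8 mm high latch loop is 40 mm to its right, a flat metal fuse cap behind.
- plunger (a joint): How far the plunger is pushed down (m): about 0 to 0.001 out (tripped), 0.008 fully home. It stays where it is left; pushing takes about 3 N until it meets its stop.
- small_weight: Bystander: small bottle-shaped metal weight, 22 mm wide, 32 mm high, origin under its centre, about 0.13 m to the box's left.
- dropper_bottle: Bystander: brown dropper bottle with a black rubber top, 33 mm wide, 102 mm high, origin under its centre, about 0.14 m to the box's left, level with its middle or back.
- small_beaker: Bystander: small clear beaker, 54 mm wide, 69 mm high, origin under its centre, about 0.15 m to the box's right.
Mind the look-alikes: they are no part of the job. What is shaped like the supply_box but orange or pink is not meant.

How it is judged:
On the way, in this order (a step that is already met when the one before it is completed fails the run):
1. the cover is pressed in (value of joint cover below -0.05 rad), for 0.02 s.
2. the cover has sprung open and the fingers are off it (value of joint cover above 1 rad and contact force between the fingers and cover below 0.2 N), for 0.2 s.
3. the plunger is pushed home while the cover stands open (value of joint plunger above 0.0065 m and value of joint cover above 0.5 rad), for 0.1 s.
4. the cover is pressed in again (value of joint cover below -0.05 rad), for 0.02 s.
At the end, for the whole second after the job is handed in: The cover is shut and held by its latch (joint between -0.03 and 0.04 rad), the plunger is at least 6.5 of its 8 mm down, and the box stands flat, at rest, within 30 mm of where it stood, the bystanders too (value of joint cover between -0.03 and 0.04 rad and value of joint plunger above 0.0065 m and distance of each of supply_box, small_weight, dropper_bottle, small_beaker from where it was at the start of the episode below 0.03 m and angle between supply_box's own z axis and vertical below 0.05 rad and linear speed of supply_box below 0.02 m/s); the robot touches nothing.
It fails at once if the box is lifted, or shoved more than 30 mm (distance of supply_box from where it was at the start of the episode above 0.03 m or height (world z) of supply_box above 0.012 m).
It fails at once if the box is tipped (angle between supply_box's own z axis and vertical above 0.12 rad).
It fails at once if a bystander is lifted, tipped or moved more than 30 mm (distance of any of small_weight, dropper_bottle, small_beaker from where it was at the start of the episode above 0.03 m or angle between any of small_weight, dropper_bottle, small_beaker's own z axis and vertical above 0.3 rad).
It also fails if it takes over 51 s, if anything falls off the work surface, if the arm or the gripper's body presses on something with over 40 N, if the wrist force passes 120 N, or if a joint passes its speed limit or range.

## Robot

A 6-joint arm with a two-finger parallel gripper is mounted at the origin on a cart in front of the work surface, level with it; the furniture and walls round the work are solid. World frame = base frame: x ahead of the robot, y to its left, z up, the work surface at z = 0. Lengths are in m, angles in rad, forces in N, time in s.
With the tool pointing down it reaches from about 0.225 to 0.875 m from the base axis. Payload 3.4 kg.
Tool frame: the origin (TCP) lies at the very end of the fingers, on their centre line; the grasp point (between the pads) lies 19 mm behind it; x points along the fingers, y is the direction in which the jaws open and shut, and the axes are right-handed (so a half turn about x gives the same grasp; the last joint's range is limited). The gripper opens to 85 mm and grips with 20 to 120 N. Pads are 22 mm wide; open, the fingers measure 114 mm over their backs; the gripper's body (76 mm by 85 mm) begins 54 mm behind the grasp point. The pads swing forward as they close: fully open they stand 13 mm farther back than shut.
Start: joints at [-1.336, 0.276, 1.505, -0, 1.361, -0.121], TCP at [0.2, -0.539, 0.231] pointing down, gripper open.
Joint ranges: [-2.89, 2.89], [-0.75, 2.08], [0.22, 2.7], [-1.18, 4.32], [0.11, 2.71], [-2.7, 2.7]. Speed limits (rad/s): [2.57, 2.57, 3.14, 3.14, 3.14, 3.14].

## Interface

Orientations are given as a unit quaternion [w, x, y, z].
In Python, from rig import manip gives the robot as it stands. The module is installed in compiled form; this text tells all that it offers.
- The arm moves only by the tool play_rows, never from a script. Its argument "plan" is a list that holds one entry, the list of rows, each a list of 5 numbers: the closure, from 0 (fully open) to 1 (shut), then the shift along the tool's x, y, z in m, then the turn about the tool's x in degrees. A call has 1 to 12 rows; each row is the pose to reach, as a shift and turn from the pose measured when the call began, along the tool's axes at that moment; what a row does not reach only later rows make up. A row lasts 1/10 s, in which the tool goes at most 50 mm and 8.59 degrees, less where a joint would pass 70% of its speed; a pose out of reach is approached as far as the arm can. A call with a gripper value outside its range is refused whole. The fingers move at their own pace and stop on an object; "grip_force" is the grip in N (left out, the last holds). Time passes only in rows, so rows that repeat a pose let the fingers close. It gives the time, the measured TCP pose, the force and the opening at its end, in the units of the state.
- manip.get_state(): the state, without advancing time (a new reading comes with each control period).
- manip.get_image(name): name is "scene" or "top" or "wrist"; returns (picture, depth): 420x560x3 uint8, red, green, blue; 420x560 float32, m along the optical axis (not along the pixel's ray), 0 where there is no reading.
- manip.camera_params(name): a dict with "intrinsics" (3x3 intrinsics, pixels), "dist_coeffs" ([k1, k2, p1, p2, k3] as OpenCV has them; the pictures are not rectified), "R" (3x3) and "t" (3): a world point X has camera coordinates R X + t; the wrist camera has in their place "mount" (4x4, takes a point from camera to tool coordinates, whose origin is the TCP and whose axes are the tool frame's). Camera axes: x right, y down, z forward; pixel columns grow to the right and rows downward; lengths in m; the calibration is good to about 2 mm. A picture is of the moment at which its call begins: read the wrist's pose just before it. camera_params takes no time and is no camera call.
- manip.sign_off(): hands the job in, once; it reports no verdict.
The state is a dict: "clock": time; "qpos": joint angles; "qd": joint speeds; "effort": joint torques, N m; "position": TCP position; "ee_rot": TCP orientation; "contact_force": force on the tool from outside, world axes, zero at the start; "moment": the same for the moment, N m; "width": finger opening in m.
Only numpy, scipy, OpenCV 4.12 (cv2) and the standard library are available. Lean on these libraries where they do the work, as an engineer would, in place of code of your own. Each camera call takes 0.05 s, during which the arm holds its last target.

## Working session

There is one attempt and no reset: what is moved stays moved. The work goes in short steps, Python scripts to look and compute and a tool call to move; the robot and the scene stay as the last step left them, time stands still between calls to the robot, and variables do not carry over. Pictures are saved under pics/ and viewed, and the job is handed in when it is done.

Besides the shell and the picture viewer there is one more tool, called after ">>>" as a command line: name --argument value ..., lists and objects as JSON in quotes. play_rows: Moves the arm, as the interface text tells. Its arguments: {"type":"object","properties":{"plan":{"type":"array","items":{"type":"array","items":{"type":"array","items":{"type":"number"}}}},"grip_force":{"type":"number"}},"required":["plan"]}

```bash
mkdir -p pics; ls; cat > h.py <<'E'
from rig import manip
import numpy as np, cv2
def snap(name,fn):
    im,d=manip.get_image(name); cv2.imwrite('pics/'+fn+'.png',im[:,:,::-1]); np.save('pics/'+fn+'_d.npy',d); return im,d
def und(name,u,v):
    p=manip.camera_params(name);K=np.array(p['intrinsics']);D=np.array(p['dist_coeffs'])
    q=cv2.undistortPoints(np.array([[[u,v]]],float),K,D)[0,0]
    return p,np.array([q[0],q[1],1.])
def w_d(name,u,v,d):  # fixed cams w/ depth
    p,r=und(name,u,v); R=np.array(p['R']);t=np.array(p['t']); return R.T@(r*d-t)
def w_z(name,u,v,z):
    p,r=und(name,u,v); R=np.array(p['R']);t=np.array(p['t']); o=-R.T@t; k=R.T@r; return o+k*(z-o[2])/k[2]
def proj(name,X):
    p=manip.camera_params(name);K=np.array(p['intrinsics']);D=np.array(p['dist_coeffs'])
    r,_=cv2.Rodrigues(np.array(p['R']))
    return cv2.projectPoints(np.array(X,float).reshape(-1,1,3),r,np.array(p['t'],float),K,D)[0][:,0]
E
python3 - <<'E'
from h import *
print(manip.get_state())
for n in('scene','top'):
    snap(n,n+'0')
    p=manip.camera_params(n); print(n, -np.array(p['R']).T@np.array(p['t']))
E
```

```text
pics
{'clock': 0.0, 'qpos': array([-1.33601463e+00,  2.76596208e-01,  1.50613164e+00, -1.04264449e-05,
        1.36071567e+00, -1.20981459e-01]), 'qd': array([-0.00124153, -0.00108   , -0.00115407,  0.00071542,  0.0005893 ,
        0.00132157]), 'effort': array([-7.63408025e-04, -4.16785741e+01, -2.45807683e+01, -3.39184053e-04,
        1.08696686e-02,  7.91355461e-06]), 'position': array([ 0.20015216, -0.53847038,  0.23043963]), 'ee_rot': array([-0.12446659, -0.69590792, -0.12577281,  0.69598954]), 'contact_force': array([ 1.75353815, -0.42150112, -0.04088256]), 'moment': array([ 0.00785224, -0.02083186,  0.01578098]), 'width': 0.08558104910828691}
scene [-0.12511557  0.51707308  0.66722822]
top [0.37317714 0.01545877 1.03749479]
```

View pics/scene0.png

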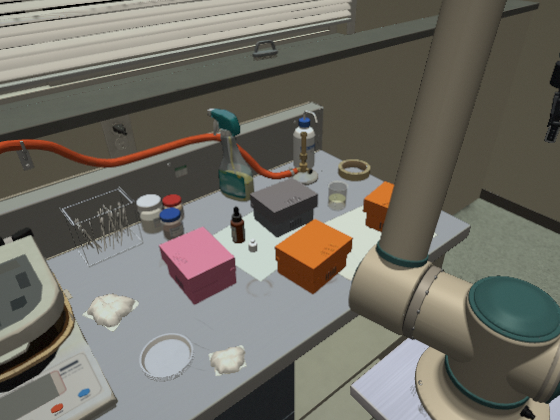

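View pics/top0.png

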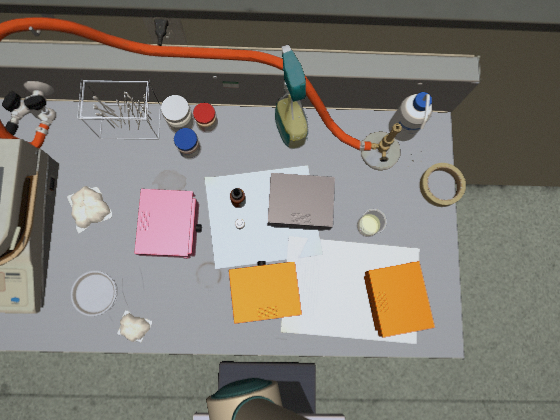

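Candidates: the grey box at top (301,201), orange at (266,292) and (400,298), pink at (166,222). The grey one fits the description, so I'll check it in a crop.

```bash
python3 - <<'E'
from h import *
im=cv2.imread('pics/top0.png'); d=np.load('pics/top0_d.npy')
cv2.imwrite('pics/c0.png',cv2.resize(im[160:240,225:345],None,fx=6,fy=6,interpolation=cv2.INTER_CUBIC))
g=cv2.medianBlur(d,3)
for u,v in[(290,180),(320,180),(301,201),(285,215),(320,215),(301,216),(371,223),(237,197),(240,224)]: print(u,v,w_d('top',u,v,float(g[v,u])).round(4))
E
```

```text
290 180 [ 0.6364 -0.0315  0.0883]
320 180 [ 0.6383 -0.0949  0.0873]
301 201 [ 0.5916 -0.0551  0.0885]
285 215 [ 0.561  -0.0221  0.0883]
320 215 [ 0.5627 -0.0949  0.0889]
301 216 [ 0.5597 -0.0554  0.0885]
371 223 [ 0.5592 -0.2147  0.0297]
237 197 [0.5994 0.0792 0.0774]
240 224 [0.5503 0.0737 0.0294]
```

View pics/c0.png

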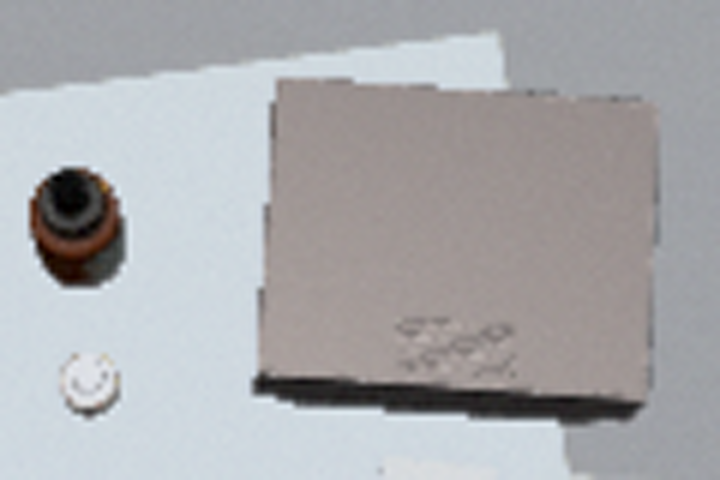

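The crop shows the plain grey box. Its cover corners are about (271.3,173), (334.5,176.8), (332.2,226.7) and (268.3,222.5), with the ribs near (301,217) on the front edge.

```bash
cat >> h.py <<'E'
from scipy.spatial.transform import Rotation as Rot
def Tool(s=None):
    s=s or manip.get_state(); q=s['ee_rot']; return Rot.from_quat([q[1],q[2],q[3],q[0]]).as_matrix(), np.array(s['position'])
def rel(X):
    R,p=Tool(); return R.T@(np.array(X)-p)
E
python3 - <<'E'
from h import *
C=np.array([w_z('top',u,v,.087)[:2] for u,v in[(271.3,173),(334.5,176.8),(332.2,226.7),(268.3,222.5)]])
print(C.round(4)); TL,TR,BR,BL=C
print([np.linalg.norm(a-b).round(4) for a,b in((TL,TR),(TR,BR),(BR,BL),(BL,TL))])
ly=(TL+BL)/2-(TR+BR)/2; lx=(TL+TR)/2-(BL+BR)/2
print(np.degrees(np.arctan2(-ly[0],ly[1])),np.degrees(np.arctan2(lx[1],lx[0])))
c=C.mean(0); print(c)
R,p=Tool(); print(R.round(3))
print(manip.camera_params('wrist')['mount'])
E
```

```text
[[ 0.651   0.0082]
 [ 0.6463 -0.1258]
 [ 0.5389 -0.1205]
 [ 0.5447  0.0121]]
[np.float64(0.134), np.float64(0.1074), np.float64(0.1327), np.float64(0.1064)]
-2.239247870854264 -2.4724387330031523
[ 0.59520354 -0.05648916]
[[-0.     0.348 -0.937]
 [ 0.002 -0.937 -0.348]
 [-1.    -0.002 -0.   ]]
[[-1.04299830e-03 -2.66840236e-01  9.63740214e-01 -1.42521605e-01]
 [ 9.99999421e-01 -5.31842871e-04  9.34982895e-04 -5.73955263e-06]
 [ 2.63067306e-04  9.63740632e-01  2.66840636e-01 -6.66348420e-02]
 [ 0.00000000e+00  0.00000000e+00  0.00000000e+00  1.00000000e+00]]
```

```bash
python3 - <<'E'
from h import *
print(rel([0.555,-0.055,0.16]).round(4))
E
```

```text
[ 0.0712 -0.3295 -0.501 ]
```

>>> play_rows --plan '[[[1, 0.0, -0.33, -0.5, -67.3], [1, 0.0, -0.33, -0.5, -67.3], [1, 0.0, -0.33, -0.5, -67.3], [1, 0.0, -0.33, -0.5, -67.3], [1, 0.03, -0.33, -0.5, -67.3], [1, 0.03, -0.33, -0.5, -67.3], [1, 0.03, -0.33, -0.5, -67.3], [1, 0.07, -0.33, -0.5, -67.3], [1, 0.07, -0.33, -0.5, -67.3], [1, 0.07, -0.33, -0.5, -67.3], [1, 0.07, -0.33, -0.5, -67.3], [1, 0.07, -0.33, -0.5, -67.3]]]'

```text
clock: 1.3
position: [0.5507, -0.0583, 0.162]
ee_rot: [0.489, 0.51, 0.49, -0.51]
contact_force: [0.1, -1.1, -0.2]
width: -0.0
```

>>> play_rows --plan '[[[1, 0.0, 0.0, 0.0, 0.0], [1, 0.0, 0.0, 0.0, 0.0]]]'

```text
clock: 1.5
position: [0.5503, -0.0572, 0.161]
ee_rot: [-0.489, -0.509, -0.492, 0.51]
contact_force: [-0.1, 0.5, -0.2]
width: -0.0001
```

```bash
python3 - <<'E'
from h import *
s=manip.get_state(); R,p=Tool(s); print(p,R.round(3),s['qpos'],s['contact_force'])
im,d=snap('wrist','w1'); snap('scene','s1')
P=manip.camera_params('wrist');M=np.array(P['mount'])
np.savez('pics/w1.npz',R=R,p=p)
yb=np.radians(-2.35);ex=np.array([np.cos(yb),np.sin(yb),0]);ey=np.array([-ex[1],ex[0],0]);o=np.array([.5962,-.0565,0])
T=np.eye(4);T[:3,:3]=R;T[:3,3]=p;W=np.linalg.inv(T@M)
r,_=cv2.Rodrigues(W[:3,:3])
pts=[o-.041*ex+[0,0,.087]]+[o+a*ex+b*ey+[0,0,.087] for a in(-.055,.053) for b in(.068,-.068)]+[p]
q=cv2.projectPoints(np.array(pts),r,W[:3,3],np.array(P['intrinsics']),np.array(P['dist_coeffs']))[0][:,0];print(q.round(1))
im=im[:,:,::-1].copy()
for x in q: cv2.circle(im,(int(round(x[0])),int(round(x[1]))),3,(0,0,255),1)
cv2.imwrite('pics/w1o.png',im)
E
```

```text
[ 0.55034736 -0.05716111  0.16095371] [[-0.003  0.999 -0.037]
 [ 0.002 -0.037 -0.999]
 [-1.    -0.003 -0.001]] [-2.29719623e-01  2.94130509e-01  1.66133782e+00  7.59786075e-04
  1.18971970e+00 -1.92899808e-01] [-0.13874989  0.45212549 -0.15091003]
[[290.9 216.1]
 [270.7 117.1]
 [271.9 300.2]
 [432.4 119.1]
 [410.1 299.9]
 [284.4 264. ]]
```

View pics/w1o.png

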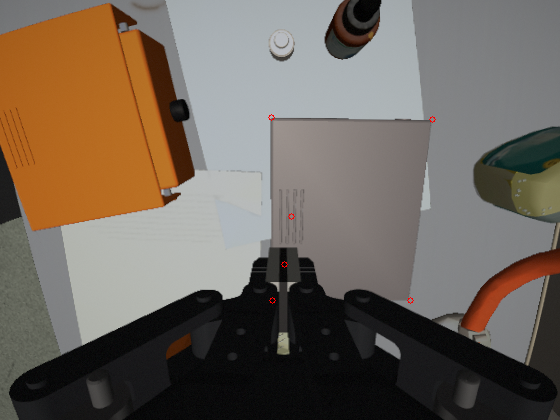

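View pics/s1.png

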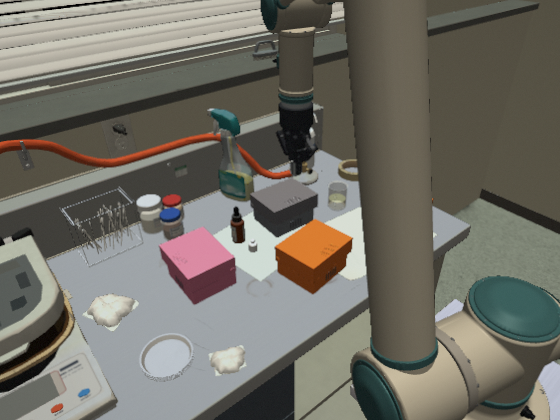

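The predicted corners and press spot (291,216) coincide with the cover and ribs in the wrist image, so the pose is confirmed. Descending now.

>>> play_rows --plan '[[[1, 0.03, 0.005, -0.002, -0.2], [1, 0.06, 0.005, -0.002, -0.2], [1, 0.067, 0.005, -0.002, -0.2], [1, 0.067, 0.005, -0.002, -0.2]]]'

```text
clock: 2.0
position: [0.5537, -0.0583, 0.0944]
ee_rot: [-0.489, -0.509, -0.492, 0.51]
contact_force: [0.6, -0.3, 0.4]
width: 0.0
```

>>> play_rows --plan '[[[1, 0.006, 0, 0, 0], [1, 0.012, 0, 0, 0], [1, 0.014, 0, 0, 0], [1, 0.016, 0, 0, 0], [1, 0.016, 0, 0, 0]]]'

```text
clock: 2.5
position: [0.5535, -0.0583, 0.0785]
ee_rot: [-0.489, -0.509, -0.492, 0.51]
contact_force: [-0.6, -1.5, 1.2]
width: 0.0
```

>>> play_rows --plan '[[[1, 0.002, 0, 0, 0], [1, 0.004, 0, 0, 0], [1, 0.004, 0, 0, 0]]]'

```text
clock: 2.8
position: [0.5533, -0.0582, 0.0751]
ee_rot: [-0.489, -0.509, -0.492, 0.51]
contact_force: [-3.0, -0.3, 7.0]
width: 0.0002
```

>>> play_rows --plan '[[[1, -0.03, -0.03, 0, 0], [1, -0.05, -0.07, 0, 0], [1, -0.07, -0.115, 0, 0], [1, -0.1, -0.12, 0, 0], [1, -0.12, -0.12, 0, 0], [1, -0.12, -0.12, 0, 0], [1, -0.12, -0.12, 0, 0]]]'

```text
clock: 3.5
position: [0.4343, -0.0536, 0.1956]
ee_rot: [-0.489, -0.509, -0.491, 0.51]
contact_force: [-0.7, 0.5, -0.3]
width: -0.0001
```

```bash
cat >> h.py <<'E'
def wproj(R,p,pts):
    P=manip.camera_params('wrist');M=np.array(P['mount']);T=np.eye(4);T[:3,:3]=R;T[:3,3]=p;W=np.linalg.inv(T@M)
    r,_=cv2.Rodrigues(W[:3,:3])
    return cv2.projectPoints(np.array(pts,float),r,W[:3,3],np.array(P['intrinsics']),np.array(P['dist_coeffs']))[0][:,0]
yb=np.radians(-2.35);ex=np.array([np.cos(yb),np.sin(yb),0]);ey=np.array([-ex[1],ex[0],0]);o=np.array([.5962,-.0565,0]);ez=np.array([0,0,1.])
def B(x,y,z): return o+x*ex+y*ey+z*ez
def mark(im,q,fn):
    im=im[:,:,::-1].copy()
    for x in q: cv2.circle(im,(int(round(x[0])),int(round(x[1]))),3,(0,0,255),1)
    cv2.imwrite('pics/'+fn+'.png',im)
E
python3 - <<'E'
from h import *
R,p=Tool(); print(p)
im,d=snap('wrist','w2'); im2,d2=snap('top','t2')
pts=[B(-.036,.022,.071),B(-.0075,.068,.14),B(-.0075,-.068,.14),B(-.053,.06,.057),B(-.053,-.06,.057)]
mark(im,wproj(R,p,pts),'w2o'); mark(im2,proj('top',pts),'t2o'); print(wproj(R,p,pts).round(1),proj('top',pts).round(1))
E
```

```text
[ 0.43431559 -0.05362014  0.19559264]
[[430.6 173.7]
 [530.1 119.3]
 [492.4 310. ]
 [409.4 127.7]
 [396.3 255.4]] [[289.8 216.7]
 [269.2 194.4]
 [337.8 198.9]
 [271.2 224.6]
 [327.3 228.2]]
```

View pics/w2o.png

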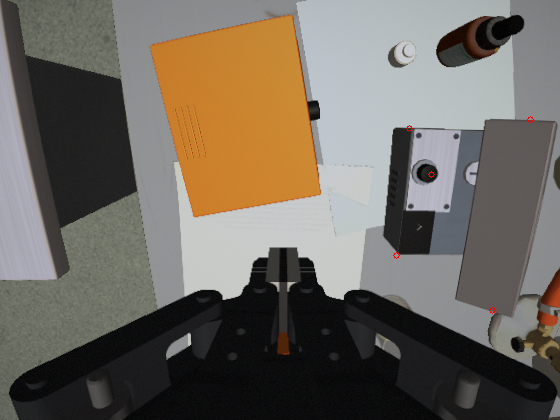

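View pics/t2o.png

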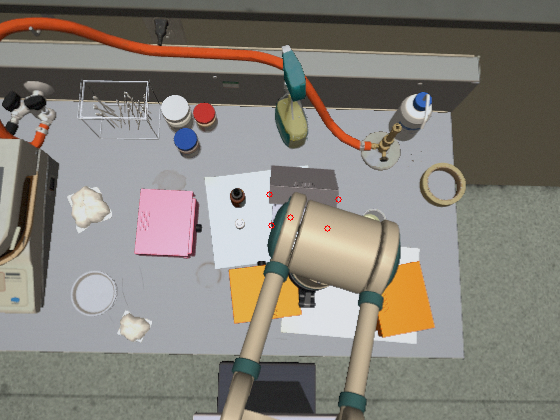

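```bash
python3 - <<'E'
from h import *
R,p=Tool(); print(p)
im,d=snap('wrist','w3')
P=manip.camera_params('wrist');M=np.array(P['mount'])
K=np.array(P['intrinsics']);D=np.array(P['dist_coeffs'])
g=cv2.medianBlur(d,3)
for u,v in[(495,130),(520,130),(540,130),(475,270),(490,270),(505,270),(430,173),(450,150),(409,128),(440,240)]:
    q=cv2.undistortPoints(np.array([[[u,v]]],float),K,D)[0,0];c=np.array([*q,1])*g[v,u]
    X=R@(M[:3,:3]@c+M[:3,3])+p; b=X-o; print(u,v,g[v,u],[round(float(b@a)*1e3,1) for a in(ex,ey,ez)])
cv2.imwrite('pics/c3.png',cv2.resize(im[100:330,360:560,::-1],None,fx=2.5,fy=2.5))
E
```

```text
[ 0.43351779 -0.05341984  0.19444215]
495 130 0.29440078 [39.8, 59.6, 31.6]
520 130 0.19263004 [-13.1, 61.4, 136.9]
540 130 0.18608429 [-4.6, 61.9, 143.6]
475 270 0.36816624 [65.3, -103.4, -0.1]
490 270 0.2197603 [-15.3, -36.3, 135.8]
505 270 0.2135307 [-8.3, -33.6, 141.5]
430 173 0.2667975 [-38.4, 23.0, 70.7]
450 150 0.27452013 [-16.4, 41.7, 57.4]
409 128 0.31813872 [-36.1, 59.4, 7.4]
440 240 0.2978504 [-13.8, -43.4, 56.7]
```

View pics/c3.png

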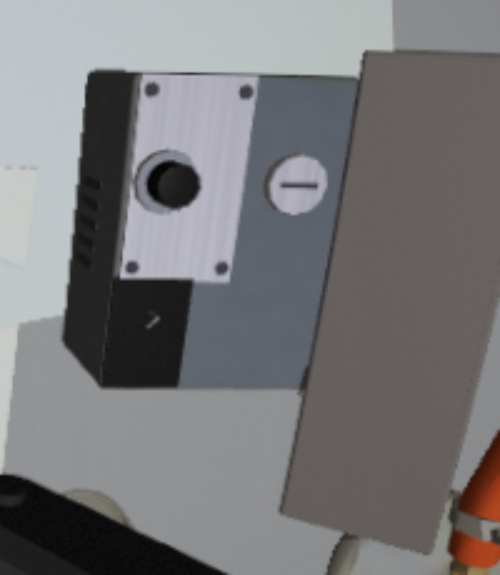

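>>> play_rows --plan '[[[0.42, 0, 0, 0, 0], [0.42, 0, 0, 0, 0], [0.42, 0, 0, 0, 0], [0.42, 0, 0, 0, 0], [0.42, 0, 0, 0, 0], [0.42, 0, 0, 0, 0]]]'

```text
clock: 4.25
position: [0.4335, -0.0534, 0.1943]
ee_rot: [-0.488, -0.508, -0.492, 0.511]
contact_force: [0.1, -0.2, 0.2]
width: 0.0495
```

```bash
python3 - <<'E'
from h import *
R,p=Tool(); print(p, manip.get_state()['width'])
im,d=snap('wrist','w4')
P=manip.camera_params('wrist');M=np.array(P['mount'])
K=np.array(P['intrinsics']);D=np.array(P['dist_coeffs'])
g=cv2.medianBlur(d,3)
for u,v in[(520,130),(540,130),(490,270),(505,270),(430,173)]:
    q=cv2.undistortPoints(np.array([[[u,v]]],float),K,D)[0,0];c=np.array([*q,1])*g[v,u]
    X=R@(M[:3,:3]@c+M[:3,3])+p; b=X-o; print(u,v,g[v,u],[round(float(b@a)*1e3,1) for a in(ex,ey,ez)])
E
```

```text
[ 0.43347222 -0.05343275  0.19431558] 0.04947625372336801
520 130 0.32372156 [88.6, 60.0, 0.5]
540 130 0.18653113 [-4.3, 61.9, 142.9]
490 270 0.2836991 [27.5, -65.3, 77.0]
505 270 0.21430176 [-7.8, -34.0, 140.6]
430 173 0.2664704 [-38.7, 23.0, 70.9]
```

View pics/w4.png

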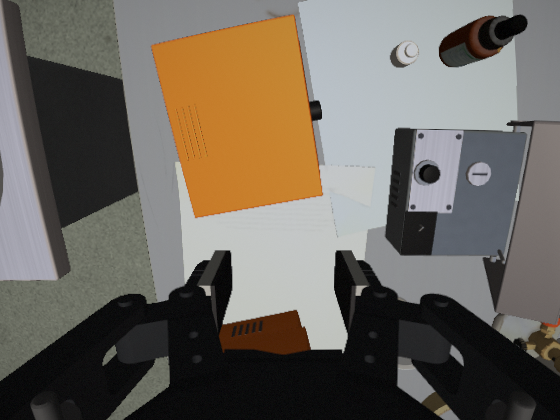

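```bash
python3 - <<'E'
from h import *
g=np.load('pics/w4_d.npy'); im=cv2.imread('pics/w4.png')
P=manip.camera_params('wrist');M=np.array(P['mount'])
K=np.array(P['intrinsics']);D=np.array(P['dist_coeffs'])
for u,v in[(340,252),(345,254),(355,254),(362,254),(338,265),(355,265),(365,270),(375,275),(355,290)]:
    q=cv2.undistortPoints(np.array([[[u,v]]],float),K,D)[0,0];c=np.array([*q,1])*g[v,u]
    print(u,v,((M[:3,:3]@c+M[:3,3])*1e3).round(1))
cv2.imwrite('pics/c4.png',cv2.resize(im[230:330,160:420],None,fx=3,fy=3))
g=np.load('pics/w3_d.npy')
for u,v in[(270,250),(285,250),(298,250),(262,262),(255,265),(310,265)]:
    q=cv2.undistortPoints(np.array([[[u,v]]],float),K,D)[0,0];c=np.array([*q,1])*g[v,u]
    print('closed',u,v,((M[:3,:3]@c+M[:3,3])*1e3).round(1))
E
```

```text
340 252 [-10.9  24.9 -11. ]
345 254 [-12.7  26.9 -10.7]
355 254 [194.1  82.5  79.2]
362 254 [193.5  90.5  79. ]
338 265 [-13.   23.9  -5.6]
355 265 [-23.7  28.9 -10.6]
365 270 [-20.2  34.2  -6.6]
375 275 [-23.4  37.7  -5.8]
355 290 [-40.   25.5  -8.4]
closed 270 250 [ -9.   -6.6 -11.2]
closed 285 250 [ -7.1   0.2 -10.4]
closed 298 250 [193.8  16.7  73.9]
closed 262 262 [-11.9 -10.1  -6.6]
closed 255 265 [-15.4 -13.   -6.8]
closed 310 265 [-16.   11.1  -7. ]
```

View pics/c4.png

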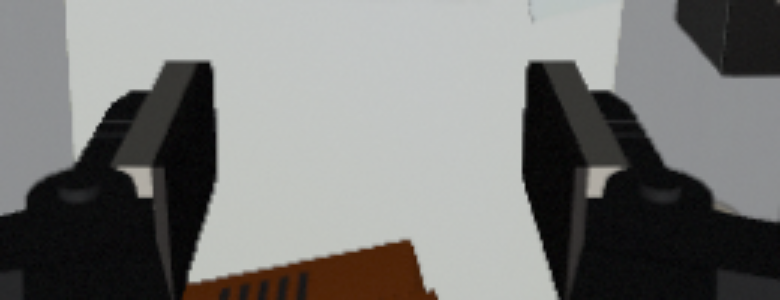

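```bash
python3 - <<'E'
from h import *
P=manip.camera_params('wrist');M=np.array(P['mount'])
K=np.array(P['intrinsics']);D=np.array(P['dist_coeffs'])
for f in('w4','w3'):
    g=np.load(f'pics/{f}_d.npy').astype(float)
    v,u=np.mgrid[0:420,0:560]
    q=cv2.undistortPoints(np.stack([u,v],-1).reshape(-1,1,2).astype(float),K,D)[:,0]
    c=np.c_[q,np.ones(len(q))]*g.reshape(-1,1); t=(c@M[:3,:3].T+M[:3,3])*1e3
    t=t[(g.reshape(-1)>0)&(t[:,0]<10)&(t[:,2]>-60)&(abs(t[:,1])<90)]
    for lo in range(-110,10,10):
        s=t[(t[:,0]>=lo)&(t[:,0]<lo+10)]
        if len(s)>5: print(f,lo,np.percentile(s[:,1],[1,99]).round(1),np.percentile(s[:,2],[1,50]).round(1))
E
```

```text
w4 -110 [-20.2  18.8] [-20.4 -19.2]
w4 -100 [-61.   57.9] [-20.  -11.7]
w4 -90 [-63.8  61.7] [-17.4 -11.1]
w4 -80 [-61.4  59.9] [-17.3 -10.7]
w4 -70 [-59.7  58. ] [-16.9  -9.8]
w4 -60 [-57.3  55.7] [-13.4  -6.1]
w4 -50 [-50.9  49.2] [-13.5  -9.9]
w4 -40 [-37.8  35.9] [-11.   -6.8]
w4 -30 [-38.6  37.3] [-11.1  -6.5]
w4 -20 [-38.6  37.1] [-11.1  -6.6]
w4 -10 [-31.9  31. ] [-11.   -3.4]
w3 -110 [-19.7  18. ] [-20.4 -19.2]
w3 -100 [-58.9  57.3] [-20.  -11.7]
w3 -90 [-60.   58.1] [-17.3 -11.1]
w3 -80 [-53.5  52.1] [-17.3 -11.1]
w3 -70 [-46.6  45.1] [-17.1 -11.3]
w3 -60 [-38.4  36.5] [-13.1 -10.3]
w3 -50 [-31.5  29.5] [-13.5 -11.2]
w3 -40 [-10.6  10.1] [-11.7  -9.3]
w3 -30 [-14.3  12.5] [-11.2  -9.9]
w3 -20 [-14.3  12.4] [-11.2  -7.2]
w3 -10 [-13.   11.1] [-11.2 -10.5]
```

```bash
python3 - <<'E'
from h import *
im=cv2.imread('pics/top0.png')
cv2.imwrite('pics/c5.png',cv2.resize(im[250:335,220:310],None,fx=6,fy=6,interpolation=cv2.INTER_CUBIC))
R=np.array([[-0.003,0.999,-0.037],[0.002,-0.037,-0.999],[-1,-0.003,-0.001]]);R,p=Tool()
P=manip.camera_params('wrist');M=np.array(P['mount']);K=np.array(P['intrinsics']);D=np.array(P['dist_coeffs'])
g=np.load('pics/w4_d.npy')
for u,v in[(294,17),(320,193),(285,30),(310,180),(317,110),(318,118),(317,100)]:
    q=cv2.undistortPoints(np.array([[[u,v]]],float),K,D)[0,0]
    k=R@M[:3,:3]@np.array([*q,1]);oo=R@M[:3,3]+p; X=oo+k*(.087-oo[2])/k[2]; print(u,v,X.round(4),'depth',(oo+k*g[v,u]).round(4))
E
```

```text
294 17 [0.4455 0.0874 0.087 ] depth [0.4456 0.0879 0.0854]
320 193 [ 0.4625 -0.0425  0.087 ] depth [ 0.4626 -0.0427  0.0861]
285 30 [0.4387 0.0789 0.087 ] depth [0.4387 0.079  0.0866]
310 180 [ 0.4546 -0.0316  0.087 ] depth [ 0.4546 -0.0316  0.0867]
317 110 [0.4609 0.022  0.087 ] depth [0.4661 0.0238 0.0346]
318 118 [0.4616 0.0161 0.087 ] depth [0.4674 0.0167 0.0297]
317 100 [0.461  0.0293 0.087 ] depth [0.4667 0.0329 0.0293]
```

View pics/c5.png

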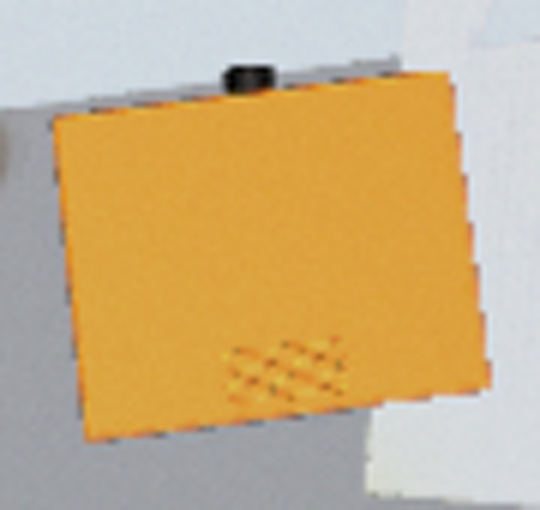

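```bash
python3 - <<'E'
from h import *
print(B(-.0753,.0225,.1), rel(B(-.0753,.0225,.1)).round(4))
E
```

```text
[ 0.52188591 -0.03093134  0.1       ] [ 0.0938  0.0881 -0.0257]
```

>>> play_rows --plan '[[[0.28, 0.02, 0.045, -0.013, -0.3], [0.28, 0.04, 0.088, -0.026, -0.3], [0.28, 0.07, 0.088, -0.026, -0.3], [0.28, 0.09, 0.088, -0.026, -0.3], [0.28, 0.09, 0.088, -0.026, -0.3]]]'

```text
clock: 4.8
position: [0.5196, -0.0301, 0.1009]
ee_rot: [-0.488, -0.505, -0.496, 0.511]
contact_force: [-0.3, 0.8, -0.2]
width: 0.0612
```

```bash
python3 - <<'E'
from h import *
s=manip.get_state();R,p=Tool(); print(p, s['width'],s['contact_force'])
b=p-o; print([round(float(b@a)*1e3,1) for a in(ex,ey,ez)])
im,d=snap('wrist','w6'); im,d=snap('scene','s6')
im=cv2.imread('pics/s6.png'); 
cv2.imwrite('pics/s6c.png',cv2.resize(im[120:300,180:380],None,fx=3.3,fy=3.3,interpolation=cv2.INTER_CUBIC))
E
```

```text
[ 0.51956172 -0.03006155  0.1008955 ] 0.06123432470866111 [-0.25254493  0.7987522  -0.23019063]
[-77.7, 23.3, 100.9]
```

View pics/w6.png

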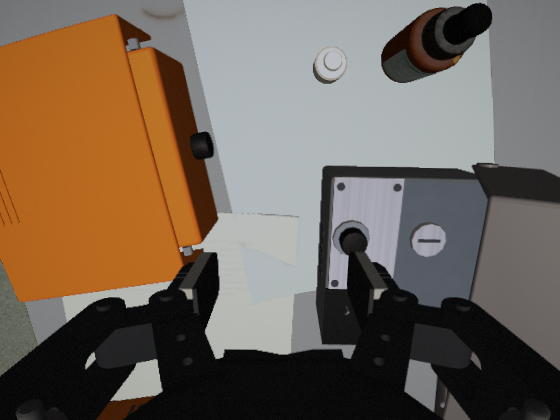

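View pics/s6c.png

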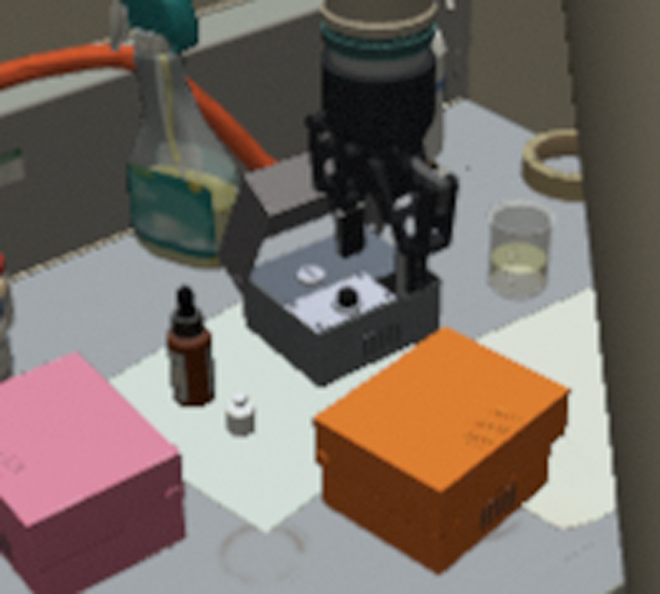

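>>> play_rows --plan '[[[0.28, 0.015, 0.002, 0, 0], [0.28, 0.028, 0.002, 0, 0], [0.28, 0.034, 0.002, 0, 0], [0.28, 0.037, 0.002, 0, 0], [0.28, 0.037, 0.002, 0, 0]]]'

```text
clock: 5.4
position: [0.5241, -0.0309, 0.0677]
ee_rot: [-0.49, -0.507, -0.493, 0.509]
contact_force: [-0.5, -0.2, -0.8]
width: 0.0612
```

>>> play_rows --plan '[[[0.28, 0.003, -0.002, 0, 0], [0.28, 0.006, -0.002, 0, 0], [0.28, 0.006, -0.002, 0, 0]]]'

```text
clock: 5.7
position: [0.5227, -0.031, 0.062]
ee_rot: [-0.49, -0.508, -0.493, 0.509]
contact_force: [0.9, -0.2, 1.6]
width: 0.0613
```

>>> play_rows --plan '[[[0.28, 0.002, 0, 0, 0], [0.28, 0.004, 0, 0, 0], [0.28, 0.004, 0, 0, 0]]]'

```text
clock: 6.0
position: [0.5228, -0.031, 0.0579]
ee_rot: [-0.49, -0.508, -0.493, 0.509]
contact_force: [0.8, -0.6, 0.4]
width: 0.0618
```

>>> play_rows --plan '[[[0.28, 0.002, 0, 0, 0], [0.28, 0.003, 0, 0, 0], [0.28, 0.003, 0, 0, 0]]]'

```text
clock: 6.3
position: [0.5229, -0.031, 0.0559]
ee_rot: [-0.491, -0.508, -0.493, 0.509]
contact_force: [-2.5, 1.0, 9.5]
width: 0.0616
```

```bash
python3 - <<'E'
from h import *
s=manip.get_state();R,p=Tool(); print(p, s['width'],s['contact_force'],s['moment'])
snap('wrist','w7'); im,d=snap('scene','s7'); print(manip.get_state()['contact_force'])
im=cv2.imread('pics/s7.png'); 
cv2.imwrite('pics/s7c.png',cv2.resize(im[160:260,240:340],None,fx=6,fy=6,interpolation=cv2.INTER_CUBIC))
E
```

```text
[ 0.52288085 -0.03100728  0.05585728] 0.0615590535782169 [-2.48623658  1.04364988  9.45661456] [0.00201091 0.10225705 0.01369738]
[-2.15227329  0.68211433 10.55117872]
```

View pics/w7.png

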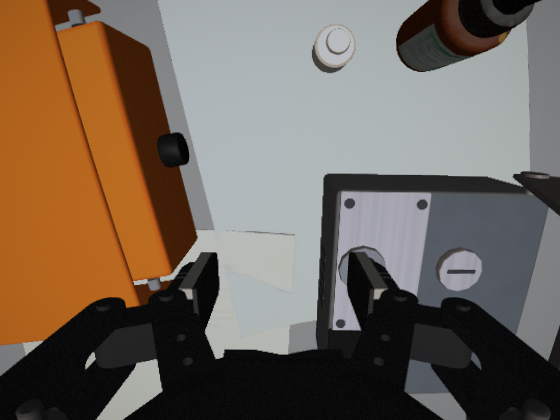

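View pics/s7c.png

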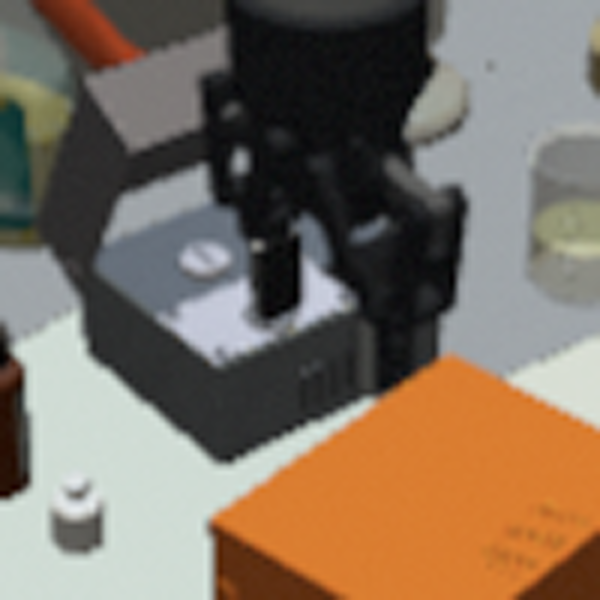

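>>> play_rows --plan '[[[0.28, 0, 0, 0, 0], [0.28, -0.04, 0, 0, 0], [0.28, -0.09, -0.01, 0, 0], [0.6, -0.135, -0.06, 0, 0], [1, -0.135, -0.08, 0, 0], [1, -0.135, -0.08, 0, 0]]]'

```text
clock: 7.0
position: [0.4398, -0.0279, 0.1927]
ee_rot: [-0.491, -0.508, -0.493, 0.509]
contact_force: [1.1, 1.2, -1.3]
width: 0.0181
```

```bash
python3 - <<'E'
from h import *
R,p=Tool(); print(p)
im,d=snap('wrist','w8'); g=cv2.medianBlur(d,3)
P=manip.camera_params('wrist');M=np.array(P['mount']);K=np.array(P['intrinsics']);D=np.array(P['dist_coeffs'])
q0=wproj(R,p,[B(-.0375,.0225,.063)])[0]; print(q0)
for du in(-6,-3,0,3,6):
  for dv in(-4,0,4):
    u=int(round(q0[0]))+du;v=int(round(q0[1]))+dv
    q=cv2.undistortPoints(np.array([[[u,v]]],float),K,D)[0,0];c=np.array([*q,1])*g[v,u]
    b=R@(M[:3,:3]@c+M[:3,3])+p-o; print(u,v,[round(float(b@a)*1e3,1) for a in(ex,ey,ez)],end=' ')
cv2.imwrite('pics/c8.png',cv2.resize(im[100:330,340:560,::-1],None,fx=2.5,fy=2.5))
E
```

```text
[ 0.43976223 -0.02787885  0.19267049]
[418.23131815 201.60131601]
412 198 [-43.2, 25.6, 62.2] 412 202 [-43.1, 22.1, 63.0] 412 206 [-42.4, 18.2, 62.2] 415 198 [-40.7, 25.7, 62.6] 415 202 [-40.2, 22.0, 62.6] 415 206 [-39.8, 18.3, 62.5] 418 198 [-38.3, 25.9, 63.3] 418 202 [-37.6, 22.1, 62.8] 418 206 [-36.9, 18.2, 62.3] 421 198 [-35.1, 25.7, 62.3] 421 202 [-35.0, 22.2, 63.1] 421 206 [-34.3, 18.4, 62.7] 424 198 [-32.5, 25.8, 62.8] 424 202 [-31.8, 22.0, 62.2] 424 206 [-31.0, 18.1, 61.6]
```

View pics/c8.png

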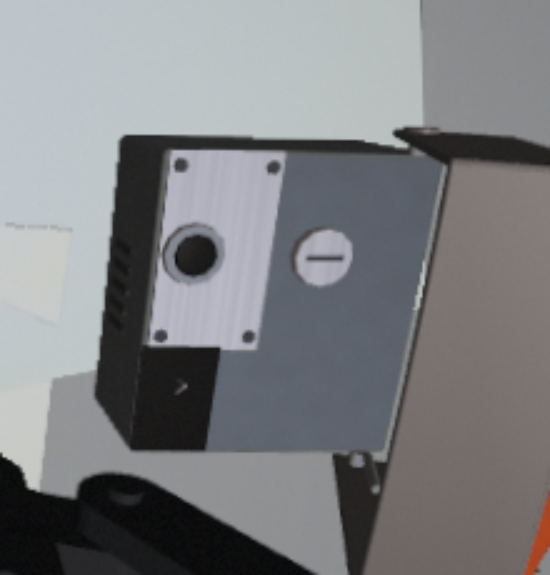

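The plunger top now reads about 62.5–63 mm, so it is fully home. Next I'll check how close the spray bottle behind the box is, before going over the cover.

```bash
python3 - <<'E'
from h import *
d=np.load('pics/top0_d.npy').astype(float)
v,u=np.mgrid[40:160,268:320]
P=manip.camera_params('top');K=np.array(P['intrinsics']);D=np.array(P['dist_coeffs']);R=np.array(P['R']);t=np.array(P['t'])
q=cv2.undistortPoints(np.stack([u,v],-1).reshape(-1,1,2).astype(float),K,D)[:,0]
X=(np.c_[q,np.ones(len(q))]*d[40:160,268:320].reshape(-1,1)-t)@R
for lo in np.arange(.02,.34,.04):
    s=X[(X[:,2]>lo)&(X[:,2]<lo+.04)]
    s=s[(s[:,0]>.66)]
    if len(s)>3: print(round(lo,2),s.min(0).round(3),s.max(0).round(3),len(s))
E
```

```text
0.02 [ 0.732 -0.081  0.02 ] [0.844 0.019 0.06 ] 378
0.06 [ 0.734 -0.096  0.06 ] [0.844 0.02  0.1  ] 630
0.1 [ 0.743 -0.091  0.1  ] [0.844 0.02  0.14 ] 860
0.14 [ 0.77  -0.086  0.14 ] [0.902 0.021 0.18 ] 1539
0.18 [ 0.763 -0.082  0.18 ] [0.901 0.022 0.22 ] 315
0.22 [ 0.765 -0.051  0.22 ] [ 0.852 -0.005  0.255] 807
```

```bash
python3 - <<'E'
from h import *
print(rel(B(.062,0,.205)).round(4),rel(B(.062,0,.15)).round(4))
E
```

```text
[-0.0136  0.2171  0.0236] [0.0414 0.2172 0.0236]
```

>>> play_rows --plan '[[[1, -0.014, 0.04, 0.01, 0], [1, -0.014, 0.085, 0.02, 0], [1, -0.014, 0.13, 0.024, 0], [1, -0.014, 0.175, 0.024, 0], [1, -0.014, 0.217, 0.024, 0], [1, -0.014, 0.217, 0.024, 0], [1, 0.01, 0.217, 0.024, 0], [1, 0.035, 0.217, 0.024, 0], [1, 0.038, 0.217, 0.024, 0], [1, 0.038, 0.217, 0.024, 0]]]'

```text
clock: 8.05
position: [0.6571, -0.0592, 0.1518]
ee_rot: [-0.49, -0.507, -0.493, 0.509]
contact_force: [1.0, -0.1, 0.0]
width: 0.0001
```

```bash
python3 - <<'E'
from h import *
s=manip.get_state();R,p=Tool(); print(s['contact_force'])
b=p-o; print([round(float(b@a)*1e3,1) for a in(ex,ey,ez)])
for x,z in((60,150),(41,146),(24,142),(7,135),(-8,124),(-22,111),(-32,100),(-39,89)): print(rel(B(x/1e3,0,z/1e3)).round(4))
snap('wrist','w9')
E
```

```text
[ 1.00223927 -0.12768222  0.02171567]
[61.0, -0.2, 151.8]
[ 0.0018 -0.001  -0.0002]
[ 0.0059 -0.02   -0.0004]
[ 0.01   -0.0369 -0.0005]
[ 0.0171 -0.0539 -0.0006]
[ 0.0282 -0.0688 -0.0007]
[ 0.0412 -0.0828 -0.0008]
[ 0.0523 -0.0927 -0.0009]
[ 0.0633 -0.0996 -0.0009]
```

View pics/w9.png

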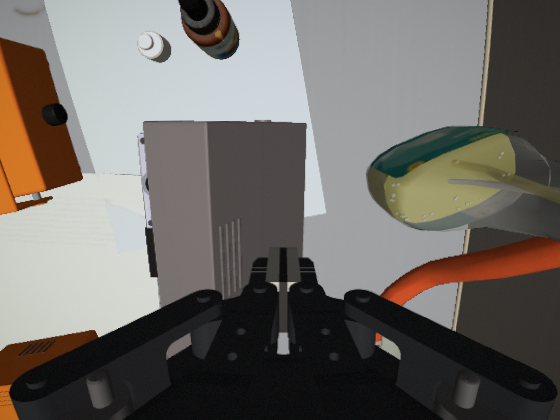

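The fingertip is behind the open cover: front edge at x≈207, ribs at about (230,260). Sweeping it shut now.

>>> play_rows --plan '[[[1, 0.004, -0.01, 0, 0], [1, 0.006, -0.02, 0, 0], [1, 0.01, -0.036, 0, 0], [1, 0.017, -0.053, 0, 0], [1, 0.028, -0.068, 0, 0], [1, 0.041, -0.082, 0, 0], [1, 0.052, -0.092, 0, 0], [1, 0.061, -0.099, 0, 0], [1, 0.061, -0.1, 0, 0]]]'

```text
clock: 9.0
position: [0.5559, -0.0557, 0.0921]
ee_rot: [-0.49, -0.507, -0.493, 0.509]
contact_force: [-0.6, 0.4, 0.7]
width: 0.0002
```

```bash
python3 - <<'E'
from h import *
s=manip.get_state();R,p=Tool(); print(s['contact_force'])
b=p-o; print([round(float(b@a)*1e3,1) for a in(ex,ey,ez)])
im,d=snap('wrist','w10')
mark(im,wproj(R,p,[B(-.055,.068,.087),B(.053,.068,.087),B(-.041,0,.087)]),'w10o')
E
```

```text
[-0.64412806  0.35093691  0.71364598]
[-40.3, -0.9, 92.1]
```

View pics/w10o.png

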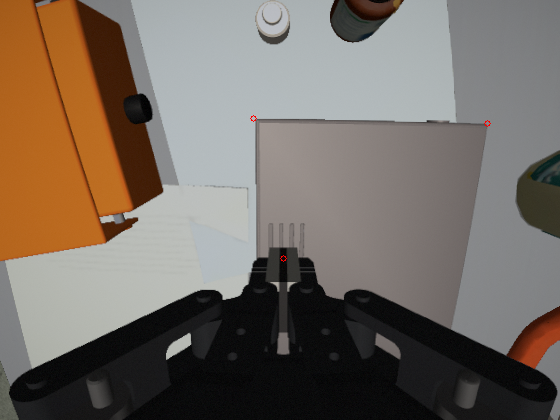

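The cover is down under the fingertip at the press spot (283,258), and the box hasn't moved. Pressing in now.

>>> play_rows --plan '[[[1, 0.006, 0, 0, 0], [1, 0.011, 0, 0, 0], [1, 0.015, 0, 0, 0], [1, 0.017, 0, 0, 0], [1, 0.018, 0, 0, 0], [1, 0.018, 0, 0, 0]]]'

```text
clock: 9.65
position: [0.5562, -0.0558, 0.0753]
ee_rot: [-0.49, -0.507, -0.493, 0.509]
contact_force: [-4.6, 0.4, 9.5]
width: 0.0004
```

Hard stop reached at 75 mm with 9.5 N. Releasing straight up.

>>> play_rows --plan '[[[1, -0.01, 0, 0, 0], [1, -0.03, 0, 0, 0], [1, -0.07, -0.02, 0, 0], [1, -0.11, -0.06, 0, 0], [1, -0.13, -0.11, 0, 0], [1, -0.13, -0.13, 0, 0], [1, -0.13, -0.13, 0, 0], [1, -0.13, -0.13, 0, 0], [1, -0.13, -0.13, 0, 0]]]'

```text
clock: 10.55
position: [0.4282, -0.0519, 0.206]
ee_rot: [-0.491, -0.508, -0.493, 0.509]
contact_force: [0.3, 0.0, -0.1]
width: -0.0002
```

```bash
python3 - <<'E'
from h import *
R,p=Tool(); print(p)
im,d=snap('wrist','w11'); g=cv2.medianBlur(d,3); snap('scene','s11')
P=manip.camera_params('wrist');M=np.array(P['mount']);K=np.array(P['intrinsics']);D=np.array(P['dist_coeffs'])
pts=[B(-.055,.068,.087),B(.053,.068,.087),B(-.041,0,.087),B(-.055,-.068,.087),B(-.04,.03,.087),B(.0,.03,.087),B(-.04,-.02,.087)]
Q=wproj(R,p,pts); mark(im,Q,'w11o')
for (u,v) in Q[4:]:
    u=int(round(u));v=int(round(v))
    q=cv2.undistortPoints(np.array([[[u,v]]],float),K,D)[0,0];c=np.array([*q,1])*g[v,u]
    b=R@(M[:3,:3]@c+M[:3,3])+p-o; print(u,v,[round(float(b@a)*1e3,1) for a in(ex,ey,ez)])
E
```

```text
[ 0.42824376 -0.05186564  0.20599589]
437 168 [-40.5, 30.0, 88.0]
482 169 [-0.6, 29.8, 87.4]
430 225 [-39.8, -20.2, 87.7]
```

View pics/w11o.png

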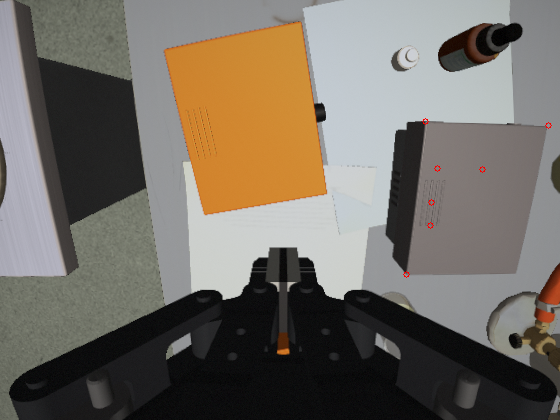

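View pics/s11.png

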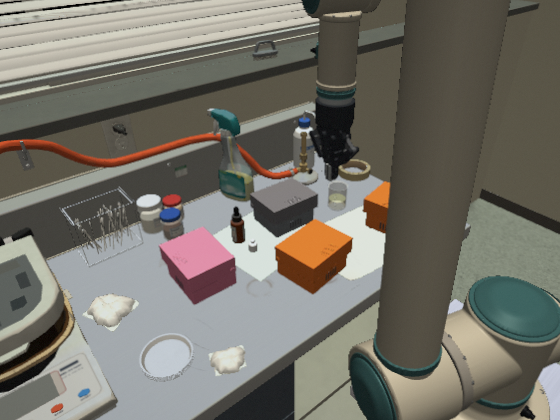

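The cover is latched flat at about 87.7 mm, its corners match the original pose, and the bystanders stand where they were. The tool is clear, so I'm handing in.

```bash
python3 - <<'E'
from h import *
print(manip.sign_off())
E
```

```text
the job is handed in; nothing more can be done
None
```

The job is done and handed in at about 10.7 s of the 51 s allowed; the interface gives no verdict of its own.

- **Opening the cover:** I pressed the grey box's cover to its hard stop and let go, and it sprang fully open.
- **Breaker plunger:** I pushed it down with one fingertip, with the gripper part open so the linkages cleared the raised cover. Afterwards its top measured about 62.5–63 mm above the worktop, against 71 mm before, so it is fully home.
- **Shutting the cover:** I swept it shut from behind, pressed it to the stop again and let go. It then measured about 87.7 mm and flat, which matches latched.
- **Last checks:** The box's cover lay within about 1 mm of its starting position. The small weight, dropper bottle and beaker looked unmoved by eye. The tool was touching nothing.

The largest force I read was about 10.6 N. No check failed or disagreed. The first picture after the cover was released caught it still swinging, so I measured it again once it had stopped.

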